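Draw the stretching jig's sprung rod out to its mark

ROBOT

A 7-joint arm with a two-finger parallel gripper is mounted at the origin on the work surface. World frame = base frame: x ahead of the robot, y to its left, z up, the work surface at z = 0. Lengths are in m, angles in rad, forces in N, time in s.
With the tool pointing down it reaches from about 0.4 to 0.85 m from the base axis. Payload 4.5 kg.
Tool frame: the origin (TCP) lies between the finger pads, 19 mm behind the fingertips; this is the grasp point; z points along the fingers, y is the line along which they close (so a half turn about z gives the same grasp; the last joint's range is limited). The gripper opens to 88 mm and grips with 3 to 60 N. Pads are 18 mm wide; open, the fingers measure 123 mm over their backs; the gripper's body (75 mm by 187 mm) begins 45 mm behind the grasp point.
Start: joints at [-1.216, 0.689, -0.195, 1.565, 0.157, 0.902, -0.215], TCP at [0.197, 0.593, 0.257] pointing down, gripper open.
Joint ranges: [-3.01, 3.01], [-0.46, 2.08], [-1.47, 1.51], [0.13, 2.56], [-1, 4.14], [0.04, 2.09], [-2.66, 2.66]. Speed limits (rad/s): [2.57, 2.57, 3.14, 3.14, 3.14, 3.14, 3.14].

INTERFACE

Orientations are given as a unit quaternion [x, y, z, w].
In Python, from plant import r gives the robot as it stands.
- The arm moves only by the tool play_rows, never from a script. Its arguments are lists of equal length, an entry for each row: "translation": the shift along the tool's x, y, z in m, a list of three; "delta_rot": the turn, a rotation vector about the tool's x, y, z in degrees, a list of three; "grip": the opening, from -1 (shut) to 1 (fully open). In form: {"translation": [[x, y, z], ...], "delta_rot": [[rx, ry, rz], ...], "grip": [grip, ...]}. A call has 1 to 20 rows; each row shifts and turns the commanded pose from where the row before left it, along the tool's axes as they then stand; what a row does not reach is not made up. A row lasts 1/8 s, in which the tool goes at most 62.5 mm and 10.7 degrees, less where a joint would pass 70% of its speed; a pose out of reach is approached as far as the arm can. A call with a gripper value outside its range is refused whole. The fingers move at their own pace and stop on an object; "squeeze" is the grip in N (left out, the last holds). Time passes only in rows, so rows that do not move let the fingers close. It gives the time, the measured TCP pose, the force, the opening and the grip force at its end, in the units of the state.
- r.get_state(): the state, without advancing time (a new reading comes with each control period).
- r.snapshot(name): name is "scene" or "side" or "wrist"; returns the picture (480x640x3 uint8, blue, green, red); there is no depth.
- r.get_calibration(name): a dict with "intrinsics" (3x3 intrinsics, pixels), "eye" and "rotation" of the camera in the world. Camera axes: x right, y up, looking along -z (the intrinsics and any distortion apply to the point x, -y, -z); pixel columns grow to the right and rows downward; lengths in m; the calibration is good to about 2 mm. The wrist camera is an equidistant fisheye: a pixel r from the principal point sees the ray r / f radians off the axis. A picture is of the moment at which its call begins: read the wrist's pose just before it. get_calibration takes no time and is no camera call; for the wrist camera it gives the pose at the moment of the call.
- r.finish_job(): hands the job in; it is judged then, once.
Trained networks look in the newest picture that a camera, given by its name, has taken for a name from the list of things; names that differ only in an ending like _2 or _b are one class to them, and where a whole thing is asked for, a point or a joint stands for the part that bears it (a point fixed in the world has none). Each returns a list of dicts, best first, with "confidence" (0 to 1); they miss things now and then, are a little off and sometimes report something else, mostly with a low value. They report only what shows in the picture. A call takes as long as a camera call.
- r.look_for(camera, target): "point" ([x, y, z] in m, in world coordinates, good to about 4 mm: the middle of the surface that is visible of it).
- r.silhouettes(camera, target): "pixels" (480x640 bool, what is visible of it).
The state is a dict: "clock": time; "q": joint angles; "qd": joint speeds; "joint_torque": joint torques, N m; "tool_pos": TCP position; "eef_rot": TCP orientation; "contact_force": force on the tool from outside, world axes, zero at the start; "moment": the same for the moment, N m; "opening": opening from 0.0 (shut) to 1.0 (fully open); "finger_force": force on a finger pad.
Only numpy, scipy, OpenCV 4.12 (cv2) and the standard library are available. Lean on these libraries where they do the work, as an engineer would, in place of code of your own. Each camera call takes 0.05 s, during which the arm holds its last target. There are 200 camera calls.

TASK

Take the red-handled draw pin out of the wooden tool block and put it down through the eyelet of the stretching jig's spring rod, until its shoulder rests on the eyelet. Then, gripping only the pin, pull the rod out of its blue tube until the black line on the yellow eyelet is in line with the two red fins of the length marker, and finish while still holding it there against the spring. Leave the other tools and paints as they stand.

Things in the scene. Friction and masses are not known exactly. Their poses are not given: they have to be found in the camera images.
- pin: draw pin: steel shank 9 mm diameter, 36 mm long, tip tapered over 6 mm to 4 mm; shoulder disc 24 mm diameter, 4 mm thick; red round handle 18 mm diameter, 45 mm long (overall 85 mm, about 60 g). Origin at the shank's tip, z up along the pin to the handle. Starts upright in any of the block's three holes, shoulder on the block's top, tip 14 mm above the table.
- pin_grip (a point): point on the pin's axis 66 mm above its tip (26 mm up the red handle), a good place for the TCP when gripping from above
- block: fixed wooden tool block 56 x 190 x 50 mm (x, y, z), origin under its centre. Three 12 mm upright holes, 44 mm deep, in a row along its y axis at -60, 0 and 60 mm, each holding a tool whose shoulder lies on the top.
- jig: fixed jig: dark grey deck 70 mm wide, 12 mm thick, x = -135 to 205 mm; blue tube 26 mm diameter along x at height 55 mm, from its mouth at x = 60 mm to 205 mm. A 10 mm steel rod slides out of the mouth toward -x and ends in a yellow eyelet block. Origin on the table under the eyelet's home place, x along the tube, z up. Carries the rod.
- rod (a joint): how far the rod is pulled out, m: 0 is home, stop at 0.1; it moves along the jig's -x. The spring pulls it home with about 4 N at 0, growing 0.7 N per cm (about 10 N at 0.08); it does not latch.
- eyelet (a point): centre of the upper mouth of the eyelet's hole, 63 mm above the table; moves with the rod, axes as the jig's. Yellow eyelet block 32 x 32 mm, 16 mm thick (height 47 to 63 mm), upright through hole 12 mm diameter, chamfered 1.5 mm. A black line across its top and sides, through the hole's centre, is the reading line.
- marker: fixed red length marker on the deck, 40 to 80 mm out from the eyelet's home place. Two upright fins 3 mm thick along x stand either side of the rod's path (25 to 33 mm off its axis, top at height 60 mm) on a red strip with top at height 15 mm. Origin midway between the fins, 12 mm above the table; axes as the jig's. At the mark the eyelet's x in this frame is 0.
- awl: awl standing in the tool block: bulb-shaped pale wood handle to 26 mm across, otherwise the pin's size (85 mm long); origin at its lower tip. Bystander.
- creaser: creasing tool standing in the tool block: blue cylindrical handle 22 mm across, 36 mm long, overall 76 mm; origin at its lower tip. Bystander.
- paint_jar: white paint jar, 60 mm across, 75 mm tall; origin under its centre. Bystander.
- ink_bottle: blue bottle with yellow cap, 48 mm across, 130 mm tall; origin under its centre. Bystander.
- water_cup: grey-white mug, 76 mm across, 90 mm tall; origin under its centre. Bystander.
- paint_brush: flat wide paint brush lying down, 195 mm long, 18 mm thick, pale handle, blue bristles. Bystander.
- eraser: blue eraser block, 60 x 25 x 14 mm. Bystander.

How it is judged:
On the way:
1. the draw pin is down through the eyelet (its tip at least 8 mm out below), the rod still home (pulled out less than 15 mm) (z of pin in the frame of eyelet below -0.024 m and x of pin in the frame of eyelet between -0.008 and 0.008 m and y of pin in the frame of eyelet between -0.008 and 0.008 m and angle between the z axis of pin and the z axis of eyelet, either way round below 0.3 rad and value of joint rod below 0.015 m), for 0.2 s.
At the end, for the whole second after the job is handed in: Still held: pin through the eyelet (tip 8 mm or more out below, within 0.3 rad of upright), eyelet within 5 mm of the marker along the rod, rod still, fingers grip the pin and pin pulls the rod (over 2 N each), robot not touching the jig (under 1 N), bystanders moved under 30 mm (z of pin in the frame of eyelet below -0.024 m and x of pin in the frame of eyelet between -0.008 and 0.008 m and y of pin in the frame of eyelet between -0.008 and 0.008 m and angle between the z axis of pin and the z axis of eyelet, either way round below 0.3 rad and x of eyelet in the frame of marker between -0.005 and 0.005 m and velocity of joint rod between -0.01 and 0.01 m/s and contact force between the fingers and pin above 2 N and contact force between pin and jig above 2 N and contact force between each of the fingers, the arm and jig below 1 N and distance of each of awl, creaser, paint_jar, ink_bottle, water_cup, paint_brush, eraser from where it was at the start of the episode below 0.03 m); the arm keeps its last pose, push and grip.
It fails at once if a bystander is moved by more than 30 mm (distance of any of awl, creaser, paint_jar, ink_bottle, water_cup, paint_brush, eraser from where it was at the start of the episode above 0.03 m).
It also fails if it takes over 54 s, if anything falls off the work surface, if the arm or the gripper's body presses on something with over 40 N, if the wrist force passes 120 N, or if a joint passes its speed limit or range.

## Working session

There is one attempt and no reset: what is moved stays moved. The work goes in short steps, Python scripts to look and compute and a tool call to move; the robot and the scene stay as the last step left them, time stands still between calls to the robot, and variables do not carry over. Pictures are saved under pics/ and viewed, at most 10 in all, crops included, and the job is handed in when it is done.

Besides the shell and the picture viewer there is one more tool, called after "Request:" in YAML: its name, and indented under it one key for each argument. play_rows: Moves the arm, as the interface text tells. Its arguments: {"type":"object","properties":{"translation":{"type":"array","items":{"type":"array","items":{"type":"number"}}},"delta_rot":{"type":"array","items":{"type":"array","items":{"type":"number"}}},"grip":{"type":"array","items":{"type":"number"}},"squeeze":{"type":"number"}},"required":["translation","delta_rot","grip"]}

```bash
mkdir -p pics; ls; python3 - <<'E'
from plant import r
import cv2
s=r.get_state();print(s['clock'],s['tool_pos'],s['eef_rot'],s['opening'])
a=r.snapshot("scene");b=r.snapshot("side")
cv2.imwrite("pics/a.png",a);cv2.imwrite("pics/b.png",b)
for c in ("scene","side"):
    k=r.get_calibration(c);print(c,k)
    for n in ("pin","eyelet","marker","block","jig","awl","creaser","ink_bottle","water_cup","paint_jar"):
        print(n,[(round(d['confidence'],2),[round(float(x),4) for x in d['point']]) for d in r.look_for(c,n)[:2]])
E
```

```text
pics
0.0 [0.19694561 0.59253956 0.25661668] [ 1.59700319e-01  9.87165117e-01 -9.13239055e-04 -8.04607089e-05] 0.9999613353301717
scene {'intrinsics': array([[491.78346872,   0.        , 320.12774505],
       [  0.        , 491.78346872, 233.0791866 ],
       [  0.        ,   0.        ,   1.        ]]), 'eye': array([ 0.99515509, -0.09269174,  0.92929248]), 'rotation': array([0.19024583, 0.17353333, 0.66908927, 0.6971458 ])}
pin [(0.72, [0.5486, 0.3447, 0.0764])]
eyelet [(0.56, [0.6339, -0.2192, 0.058])]
marker [(0.78, [0.5536, -0.2042, 0.0203]), (0.26, [0.6365, -0.2239, 0.0584])]
block [(0.84, [0.5501, 0.2823, 0.0437]), (0.41, [0.3173, -0.311, 0.0578])]
jig [(0.88, [0.6964, -0.2122, 0.0124])]
awl [(0.79, [0.54, 0.2877, 0.0819])]
creaser [(0.44, [0.5333, 0.2266, 0.0812])]
ink_bottle [(0.9, [0.7169, 0.276, 0.0862]), (0.39, [0.6323, -0.2189, 0.0575])]
water_cup [(0.68, [0.3174, -0.3122, 0.056])]
paint_jar [(0.75, [0.7283, 0.1239, 0.0706])]
side {'intrinsics': array([[577.77688455,   0.        , 325.2551407 ],
       [  0.        , 577.77688455, 251.15210703],
       [  0.        ,   0.        ,   1.        ]]), 'eye': array([0.29637873, 0.86955176, 0.63116987]), 'rotation': array([-0.05673772,  0.49713008,  0.85866226, -0.11109293])}
pin [(0.97, [0.5362, 0.3586, 0.0755])]
eyelet [(0.75, [0.6256, -0.2181, 0.059]), (0.37, [0.712, 0.1457, 0.0448])]
marker [(0.74, [0.5515, -0.2024, 0.0232])]
block [(0.67, [0.5224, 0.3322, 0.0482])]
jig [(0.82, [0.6853, -0.2173, 0.0125])]
awl [(0.64, [0.5295, 0.2966, 0.0825]), (0.25, [0.6267, -0.2168, 0.0632])]
creaser []
ink_bottle [(0.67, [0.6938, 0.2959, 0.069])]
water_cup [(0.91, [0.2978, -0.2851, 0.0597])]
paint_jar [(0.77, [0.7157, 0.1486, 0.0458])]
```

View pics/a.png

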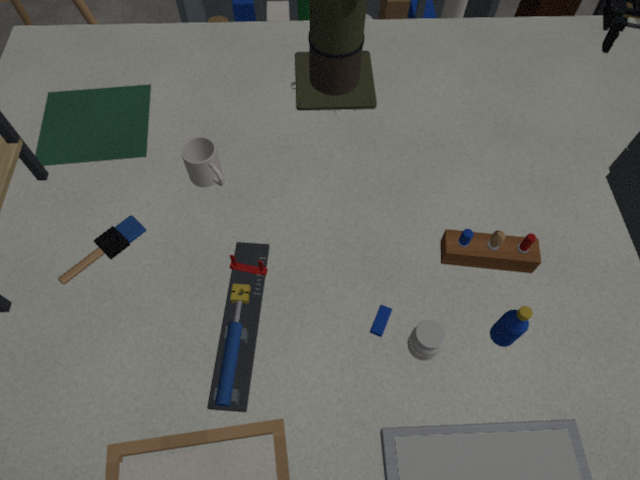

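View pics/b.png

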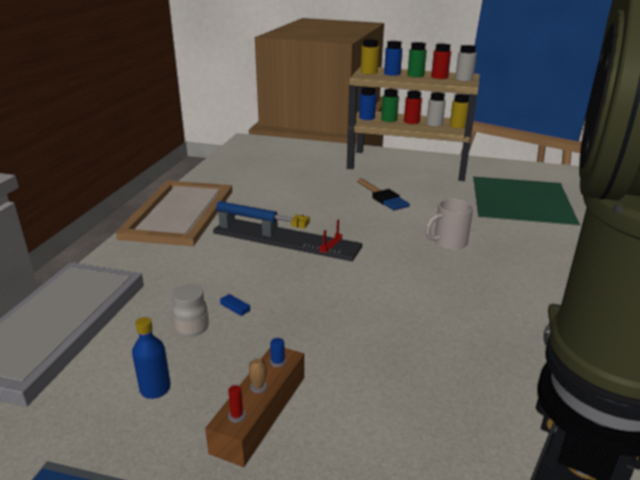

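The scene view shows the red pin at (528,242) in the end hole of the block, with the awl and creaser next to it. The eyelet is at (240,293) and the fins at (233,263) and (263,268). The side view agrees: pin at (236,400), eyelet at (300,221). Next I'll triangulate from the silhouettes.

```bash
cat > h.py <<'E'
from plant import r
import cv2, numpy as np
from scipy.spatial.transform import Rotation as R
from scipy.optimize import least_squares
def cal(c):
    k=r.get_calibration(c); return k['intrinsics'],np.array(k['eye']),R.from_quat(k['rotation']),c=='wrist'
def proj(k,P):
    K,e,q,f=k; p=q.inv().apply(np.atleast_2d(P)-e)*[1,-1,-1]
    if f:
        rho=np.hypot(p[:,0],p[:,1]);s=np.arctan2(rho,p[:,2])/np.maximum(rho,1e-9);xy=p[:,:2]*s[:,None]
    else: xy=p[:,:2]/p[:,2:]
    return xy*[K[0,0],K[1,1]]+K[:2,2]
def ray(k,uv):
    K,e,q,f=k; x,y=(np.array(uv,float)-K[:2,2])/[K[0,0],K[1,1]]
    if f:
        t=np.hypot(x,y);s=np.sin(t)/max(t,1e-9);v=np.array([x*s,y*s,np.cos(t)])
    else: v=np.array([x,y,1])
    return e,q.apply(v*[1,-1,-1])
def atz(k,uv,z):
    e,d=ray(k,uv); return e+d*(z-e[2])/d[2]
def tri(ks,uvs,x0):
    s=least_squares(lambda P:np.concatenate([proj(k,P)[0]-u for k,u in zip(ks,uvs)]),x0);return s.x,np.abs(s.fun).max()
def cen(m): 
    v,u=np.nonzero(m);return np.array([u.mean(),v.mean()])
def mask(img,col,c,rad=40):
    h=cv2.cvtColor(img,cv2.COLOR_BGR2HSV);H,S,V=[h[...,i].astype(int) for i in range(3)]
    m={'red':((H<8)|(H>172))&(S>140)&(V>60),'yellow':(H>20)&(H<35)&(S>130)&(V>70)}[col]
    yy,xx=np.mgrid[:480,:640];return m&(np.hypot(xx-c[0],yy-c[1])<rad)
def tcp(): 
    s=r.get_state();return np.array(s['tool_pos']),R.from_quat(s['eef_rot'])
E
python3 - <<'E'
from h import *
a,b=cv2.imread('pics/a.png'),cv2.imread('pics/b.png');ks=[cal('scene'),cal('side')]
np.set_printoptions(precision=4,suppress=True)
for n,col,ca,cb,x0,rad in (('pin','red',(528,242),(236,400),[.54,.35,.08],25),('eye','yellow',(240,293),(300,221),[.63,-.22,.055],20)):
    ms=[mask(a,col,ca,rad),mask(b,col,cb,rad)];us=[cen(m) for m in ms]
    print(n,[m.sum() for m in ms],us,tri(ks,us,x0))
for n in ('marker','jig'):
  for c,k in zip(('scene','side'),ks):
    d=r.silhouettes(c,n)
    if d: print(n,c,cen(d[0]['pixels']),d[0]['pixels'].sum(),atz(k,cen(d[0]['pixels']),.02))
E
```

```text
pin [np.int64(80), np.int64(377)] [array([529.7625, 240.575 ]), array([235.1538, 401.1406])] (array([0.5421, 0.3551, 0.0801]), np.float64(0.21440120742690283))
eye [np.int64(279), np.int64(176)] [array([240.0323, 292.491 ]), array([299.2216, 220.9886])] (array([ 0.6222, -0.2171,  0.0554]), np.float64(1.210154766906328))
marker scene [249.3182 267.4515] 330 [ 0.5502 -0.2064  0.02  ]
marker side [330.6513 240.3372] 261 [ 0.5512 -0.2092  0.02  ]
jig scene [238.9452 332.603 ] 5927 [ 0.6873 -0.2224  0.02  ]
jig side [278.1857 231.4077] 3893 [ 0.6747 -0.2177  0.02  ]
```

Request:
play_rows:
  translation:
    - [0,0,0]
    - [0,0,0]
    - [0,0,0]
    - [0,0,0]
    - [0,0,0]
    - [0,0,0]
    - [0,0,0]
    - [0,0,0]
    - [-0.0212,0.0414,0.003]
    - [-0.0212,0.0414,0.003]
    - [-0.0212,0.0414,0.003]
    - [-0.0212,0.0414,0.003]
    - [-0.0212,0.0414,0.003]
    - [-0.0212,0.0414,0.003]
    - [-0.0212,0.0414,0.003]
    - [-0.0212,0.0414,0.003]
    - [-0.0212,0.0414,0.003]
    - [0,0,0]
    - [0,0,0]
  delta_rot:
    - [0,0,9.9]
    - [0,0,9.9]
    - [0,0,9.9]
    - [0,0,9.9]
    - [0,0,9.9]
    - [0,0,9.9]
    - [0,0,9.9]
    - [0,0,9.9]
    - [0,0,0]
    - [0,0,0]
    - [0,0,0]
    - [0,0,0]
    - [0,0,0]
    - [0,0,0]
    - [0,0,0]
    - [0,0,0]
    - [0,0,0]
    - [0,0,0]
    - [0,0,0]
  grip: [1,1,1,1,1,1,1,1,1,1,1,1,1,1,1,1,1,1,1]

```text
clock: 3.68
tool_pos: [0.5406, 0.3555, 0.2303]
eef_rot: [0.752, 0.659, -0.0, -0.001]
contact_force: [0.3, 1.1, 0.6]
opening: 1.001
finger_force: 0.0
```

```bash
python3 - <<'E'
from h import *
np.set_printoptions(precision=4,suppress=True)
p,q=tcp();print(p,q.as_matrix());print(r.get_state()['clock'],r.get_state()['q'])
k=cal('wrist');w=r.snapshot('wrist');cv2.imwrite('pics/w1.png',w)
print(k[0],k[1],k[2].as_matrix())
print('expect pin',proj(k,[.542,.355,.0985]))
for n in ('pin','awl','creaser'):
    for d in r.look_for('wrist',n)[:2]: print(n,round(d['confidence'],2),np.array(d['point']))
E
```

```text
[0.5406 0.3555 0.2303] [[ 0.1314  0.9913 -0.0011]
 [ 0.9913 -0.1314  0.0008]
 [ 0.0007 -0.0012 -1.    ]]
3.675 [-0.7264  0.7519  0.1393  1.5322 -0.1265  0.8666 -0.6739]
[[371.6483   0.     315.9472]
 [  0.     371.6483 241.7403]
 [  0.       0.       1.    ]] [0.5484 0.4209 0.3574] [[ 0.9914  0.1267  0.0338]
 [-0.1311  0.9586  0.2528]
 [-0.0003 -0.255   0.9669]]
expect pin [[319.3039 238.8563]]
pin 0.73 [0.5418 0.3582 0.1012]
awl 0.76 [0.5355 0.295  0.0926]
creaser 0.71 [0.5246 0.2289 0.0905]
```

View pics/w1.png

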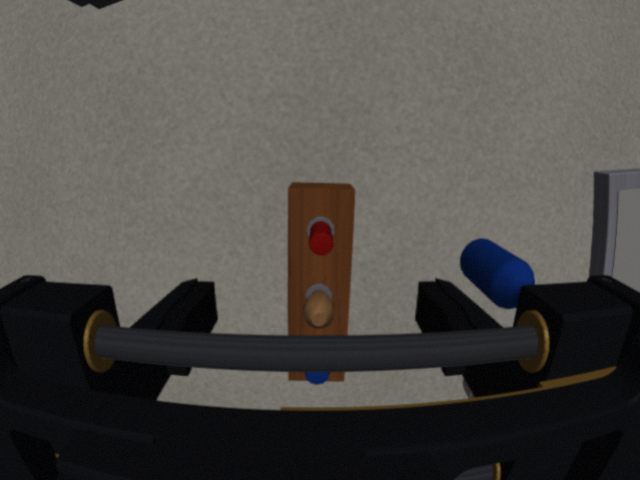

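The wrist view shows the pin's top at about (321,240) against an expected (319,239), so the estimate holds. I'll shift 2 mm, descend and grip.

Request:
play_rows:
  translation:
    - [0,0.002,0.016]
    - [0,0,0.016]
    - [0,0,0.016]
    - [0,0,0.016]
    - [0,0,0.016]
    - [0,0,0.016]
    - [0,0,0.016]
    - [0,0,0.016]
    - [0,0,0.012]
    - [0,0,0.01]
    - [0,0,0]
    - [0,0,0]
    - [0,0,0]
    - [0,0,0]
    - [0,0,0]
    - [0,0,0]
    - [0,0,0]
    - [0,0,0]
  delta_rot:
    - [0,0,0]
    - [0,0,0]
    - [0,0,0]
    - [0,0,0]
    - [0,0,0]
    - [0,0,0]
    - [0,0,0]
    - [0,0,0]
    - [0,0,0]
    - [0,0,0]
    - [0,0,0]
    - [0,0,0]
    - [0,0,0]
    - [0,0,0]
    - [0,0,0]
    - [0,0,0]
    - [0,0,0]
    - [0,0,0]
  grip: [1,1,1,1,1,1,1,1,1,1,1,-1,-1,-1,-1,-1,-1,-1]
  squeeze: 40

```text
clock: 6.12
tool_pos: [0.5432, 0.3546, 0.0804]
eef_rot: [0.752, 0.659, 0.0, -0.0]
contact_force: [-0.2, -1.1, -0.3]
opening: 0.23
finger_force: 0.0
```

Request:
play_rows:
  translation:
    - [0,0,0]
    - [0,0,0]
    - [0,0,0]
    - [0,0,-0.008]
    - [0,0,-0.016]
    - [0,0,-0.02]
    - [0,0,-0.02]
    - [0,0,-0.02]
    - [0,0,-0.02]
    - [0,0,-0.02]
  delta_rot:
    - [0,0,0]
    - [0,0,0]
    - [0,0,0]
    - [0,0,0]
    - [0,0,0]
    - [0,0,0]
    - [0,0,0]
    - [0,0,0]
    - [0,0,0]
    - [0,0,0]
  grip: [-1,-1,-1,-1,-1,-1,-1,-1,-1,-1]

```text
clock: 7.38
tool_pos: [0.5433, 0.3547, 0.2066]
eef_rot: [0.752, 0.659, 0.001, 0.0]
contact_force: [0.2, 0.1, -1.1]
opening: 0.193
finger_force: 40.0
```

Request:
play_rows:
  translation:
    - [-0.02,0.0055,0]
    - [-0.0398,0.011,0]
    - [-0.0398,0.011,0]
    - [-0.0398,0.011,0]
    - [-0.0398,0.011,0]
    - [-0.0398,0.011,0]
    - [-0.0398,0.011,0]
    - [-0.0398,0.011,0]
    - [-0.0398,0.011,0]
    - [-0.0398,0.011,0]
    - [-0.0398,0.011,0]
    - [-0.0398,0.011,0]
    - [-0.0398,0.011,0]
    - [-0.0398,0.011,0]
    - [-0.02,0.0055,0]
    - [0,0,0]
    - [0,0,0]
    - [0,0,0]
  delta_rot:
    - [0,0,0]
    - [0,0,0]
    - [0,0,0]
    - [0,0,0]
    - [0,0,0]
    - [0,0,0]
    - [0,0,0]
    - [0,0,0]
    - [0,0,0]
    - [0,0,0]
    - [0,0,0]
    - [0,0,0]
    - [0,0,0]
    - [0,0,0]
    - [0,0,0]
    - [0,0,0]
    - [0,0,0]
    - [0,0,0]
  grip: [-1,-1,-1,-1,-1,-1,-1,-1,-1,-1,-1,-1,-1,-1,-1,-1,-1,-1]

```text
clock: 9.62
tool_pos: [0.6226, -0.2157, 0.2044]
eef_rot: [0.751, 0.66, 0.0, -0.001]
contact_force: [0.4, 0.0, -0.7]
opening: 0.191
finger_force: 40.0
```

```bash
python3 - <<'E'
from h import *
np.set_printoptions(precision=4,suppress=True)
p,q=tcp();print(p,q.as_matrix());print(r.get_state()['clock'],r.get_state()['q'],r.get_state()['opening'],r.get_state()['finger_force'])
k=cal('wrist');w=r.snapshot('wrist');cv2.imwrite('pics/w2.png',w)
print('expect eyelet, tip',proj(k,[[.622,-.217,.063],list(p-[0,0,.066])]))
for n in ('eyelet','marker','jig','pin'):
    for d in r.look_for('wrist',n)[:2]: print(n,round(d['confidence'],2),np.array(d['point']))
E
```

```text
[ 0.6226 -0.2157  0.2044] [[ 0.1289  0.9917 -0.0002]
 [ 0.9917 -0.1289  0.0016]
 [ 0.0016 -0.0004 -1.    ]]
9.625 [ 0.2504  0.7932  0.0265  1.5119 -0.0275  0.8375  0.1582] 0.19137653609167027 39.99964814633131
expect eyelet, tip [[316.4549 237.1425]
 [317.4467 268.0328]]
eyelet 0.9 [ 0.6291 -0.2185  0.0641]
eyelet 0.51 [ 0.6249 -0.2089  0.1966]
marker 0.87 [ 0.5525 -0.2041  0.0146]
jig 0.86 [ 0.6642 -0.2173  0.0166]
pin 0.69 [ 0.6251 -0.2092  0.2008]
```

View pics/w2.png

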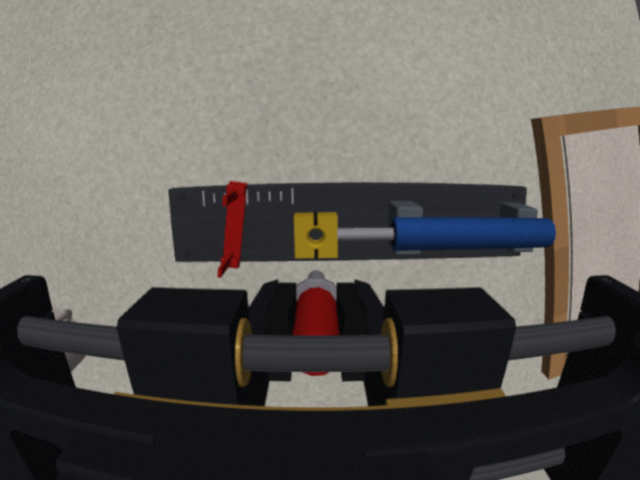

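The wrist view shows the hole at about (316,234), the pin's tip at (317,273), the rod horizontal, and the marker around (233,230). A zoom will give exact pixels.

```bash
python3 - <<'E'
import cv2
w=cv2.imread('pics/w2.png')[170:310,160:360];cv2.imwrite('pics/w2c.png',cv2.resize(w,None,fx=4,fy=4,interpolation=cv2.INTER_CUBIC))
E
```

```text
(no output)
```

View pics/w2c.png

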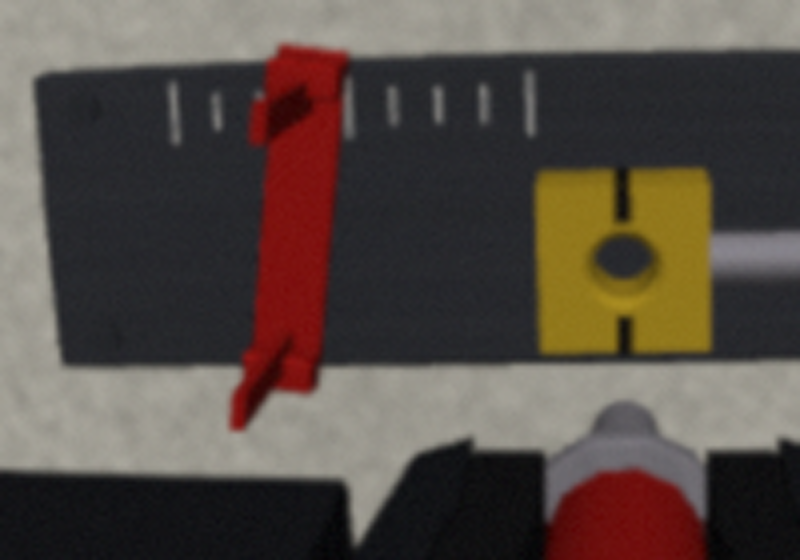

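```bash
python3 - <<'E'
from h import *
np.set_printoptions(precision=4,suppress=True)
p,q=tcp();k=cal('wrist')
t=np.linspace(0,2*np.pi,72)
def ring(rr,h,dx=0,dz=0): return p+q.apply(np.c_[rr*np.cos(t)+dx,rr*np.sin(t),0*t+.066-h+dz])
for dx in (0,-.002,-.004):
  print(dx,[(proj(k,ring(rr,h,dx))[:,1].min().round(1),proj(k,ring(rr,h,dx))[:,0].min().round(1),proj(k,ring(rr,h,dx))[:,0].max().round(1)) for rr,h in ((.002,0),(.0045,.006),(.012,.04),(.012,.044),(.009,.044))])
c=lambda u,v:(160+(u+.5)/4-.5,170+(v+.5)/4-.5)
print('hole',atz(k,c(624,268),.063))
L=[atz(k,c(u,v),.063) for u,v in ((537,353),(711,353),(540,184),(709,183))];print('corners',np.array(L),np.mean(L,0))
print('strip TL TR BL BR',np.array([atz(k,c(u,v),.015) for u,v in ((266,68),(345,72),(252,372),(315,388))]))
print('deck',np.array([atz(k,c(u,v),.012) for u,v in ((36,77),(64,364))]),atz(k,(526,187),.012),atz(k,(523,257),.012))
print('fin tops',np.array([atz(k,c(u,v),.060) for u,v in ((258,118),(238,420))]))
print('ticks',np.array([atz(k,c(u,v),.012) for u,v in ((175,112),(531,103))]))
E
```

```text
0 [(np.float64(264.4), np.float64(313.8), np.float64(321.1)), (np.float64(263.4), np.float64(309.0), np.float64(325.9)), (np.float64(271.4), np.float64(291.0), np.float64(344.6)), (np.float64(274.5), np.float64(290.5), np.float64(345.3)), (np.float64(281.1), np.float64(297.3), np.float64(338.4))]
-0.002 [(np.float64(267.8), np.float64(313.8), np.float64(321.0)), (np.float64(267.0), np.float64(309.1), np.float64(325.9)), (np.float64(275.7), np.float64(291.1), np.float64(344.5)), (np.float64(278.9), np.float64(290.6), np.float64(345.2)), (np.float64(285.4), np.float64(297.4), np.float64(338.3))]
-0.004 [(np.float64(271.3), np.float64(313.8), np.float64(321.0)), (np.float64(270.6), np.float64(309.1), np.float64(325.8)), (np.float64(279.9), np.float64(291.2), np.float64(344.4)), (np.float64(283.2), np.float64(290.7), np.float64(345.0)), (np.float64(289.7), np.float64(297.5), np.float64(338.2))]
hole [ 0.6213 -0.2186  0.063 ]
corners [[ 0.6028 -0.2329  0.063 ]
 [ 0.6355 -0.2372  0.063 ]
 [ 0.6081 -0.2008  0.063 ]
 [ 0.6389 -0.2047  0.063 ]] [ 0.6213 -0.2189  0.063 ]
strip TL TR BL BR [[ 0.5484 -0.1757  0.015 ]
 [ 0.5657 -0.1793  0.015 ]
 [ 0.5322 -0.2436  0.015 ]
 [ 0.5463 -0.2492  0.015 ]]
deck [[ 0.493  -0.1691  0.012 ]
 [ 0.485  -0.2369  0.012 ]] [ 0.8274 -0.2083  0.012 ] [ 0.8242 -0.2791  0.012 ]
fin tops [[ 0.5569 -0.1815  0.06  ]
 [ 0.5412 -0.2401  0.06  ]]
ticks [[ 0.525  -0.1824  0.012 ]
 [ 0.6045 -0.1921  0.012 ]]
```

The hole is at (0.621,-0.219), and the pin sits about 3.5 mm off towards tool -x in the grip. That puts the tip within about 1 mm of the hole, so I'll go straight down. The pull to the mark is about 73 mm.

Request:
play_rows:
  translation:
    - [0,0,0.015]
    - [0,0,0.018]
    - [0,0,0.018]
    - [0,0,0.015]
    - [0,0,0.006]
    - [0,0,0.005]
    - [0,0,0.005]
    - [0,0,0.005]
    - [0,0,0.005]
    - [0,0,0]
  delta_rot:
    - [0,0,0]
    - [0,0,0]
    - [0,0,0]
    - [0,0,0]
    - [0,0,0]
    - [0,0,0]
    - [0,0,0]
    - [0,0,0]
    - [0,0,0]
    - [0,0,0]
  grip: [-1,-1,-1,-1,-1,-1,-1,-1,-1,-1]

```text
clock: 11.12
tool_pos: [0.6224, -0.2169, 0.1116]
eef_rot: [0.752, 0.659, 0.0, -0.001]
contact_force: [0.5, 5.2, -3.2]
opening: 0.188
finger_force: 40.0
```

Request:
play_rows:
  translation:
    - [0.001,0,0]
    - [0.001,0,0]
    - [0,0,0.004]
    - [0,0,0.004]
    - [0,0,0.004]
    - [0,0,0.003]
    - [0,0,0.002]
    - [0,0,0]
  delta_rot:
    - [0,0,0]
    - [0,0,0]
    - [0,0,0]
    - [0,0,0]
    - [0,0,0]
    - [0,0,0]
    - [0,0,0]
    - [0,0,0]
  grip: [-1,-1,-1,-1,-1,-1,-1,-1]

```text
clock: 12.12
tool_pos: [0.6227, -0.2158, 0.095]
eef_rot: [0.752, 0.659, 0.0, -0.0]
contact_force: [-0.0, 5.1, 0.0]
opening: 0.19
finger_force: 40.0
```

```bash
python3 - <<'E'
from h import *
np.set_printoptions(precision=4,suppress=True)
s=r.get_state();print(s['tool_pos'],s['contact_force'],s['moment'],s['opening'])
w=r.snapshot('wrist')[170:370,200:420];b=r.snapshot('side')[170:270,230:370]
o=np.zeros((600,800,3),np.uint8);o[:600,:400]=cv2.resize(w,(400,364))[:,:].repeat(1,0)[:600] if 0 else 0
W=cv2.resize(w,(396,360));B=cv2.resize(b,(400,286));o[:360,:396]=W;o[:286,400:]=B
cv2.imwrite('pics/c3.png',o[:360])
E
```

```text
[ 0.6227 -0.2158  0.095 ] [-0.0474  5.1472  0.0176] [ 1.1029  0.0549 -0.0399] 0.1896931358117422
```

View pics/c3.png

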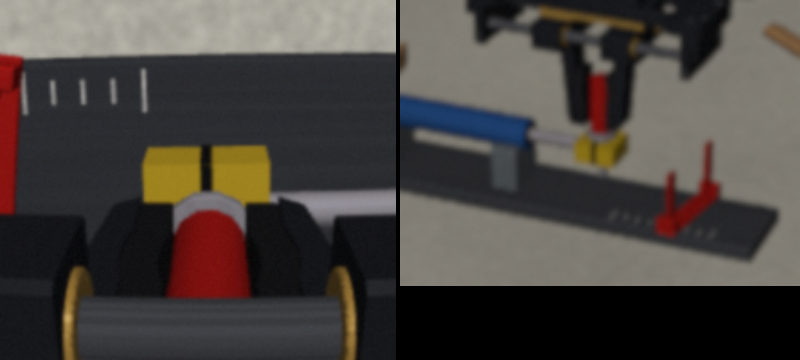

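The pin is down through the eyelet, with its tip showing below in the side view. I'll relieve the 5 N side load and seat the shoulder.

Request:
play_rows:
  translation:
    - [0.001,0,0]
    - [0.001,0,0.001]
    - [0,0,0.001]
    - [0,0,0.0005]
    - [0,0,0]
  delta_rot:
    - [0,0,0]
    - [0,0,0]
    - [0,0,0]
    - [0,0,0]
    - [0,0,0]
  grip: [-1,-1,-1,-1,-1]

```text
clock: 12.85
tool_pos: [0.6229, -0.2151, 0.0934]
eef_rot: [0.752, 0.659, -0.0, 0.001]
contact_force: [-0.9, 1.6, 4.5]
opening: 0.192
finger_force: 40.0
```

Request:
play_rows:
  translation:
    - [0,-0.002,0]
    - [0,-0.004,0]
    - [0,-0.005,0]
    - [0,-0.005,0]
    - [0,-0.005,0]
    - [0,-0.005,0]
    - [0,-0.005,0]
    - [0,-0.005,0]
    - [0,-0.005,0]
    - [0,-0.005,0]
    - [0,-0.005,0]
    - [0,-0.005,0]
    - [0,-0.005,0]
    - [0,-0.005,0]
    - [0,-0.003,0]
    - [0,0,0]
    - [0,0,0]
  delta_rot:
    - [0,0,0]
    - [0,0,0]
    - [0,0,0]
    - [0,0,0]
    - [0,0,0]
    - [0,0,0]
    - [0,0,0]
    - [0,0,0]
    - [0,0,0]
    - [0,0,0]
    - [0,0,0]
    - [0,0,0]
    - [0,0,0]
    - [0,0,0]
    - [0,0,0]
    - [0,0,0]
    - [0,0,0]
  grip: [-1,-1,-1,-1,-1,-1,-1,-1,-1,-1,-1,-1,-1,-1,-1,-1,-1]

```text
clock: 14.98
tool_pos: [0.5588, -0.2066, 0.0937]
eef_rot: [0.752, 0.659, 0.003, 0.004]
contact_force: [8.6, -0.8, -1.7]
opening: 0.19
finger_force: 40.1
```

```bash
python3 - <<'E'
from h import *
np.set_printoptions(precision=4,suppress=True)
s=r.get_state();print(s['tool_pos'],s['contact_force'],s['moment'],s['opening'])
w=r.snapshot('wrist');b=r.snapshot('side');a=r.snapshot('scene')
for n,i in (('w4',w),('b4',b),('a4',a)): cv2.imwrite(f'pics/{n}.png',i)
o=np.zeros((600,800,3),np.uint8)
o[:320]=cv2.resize(w[170:298,180:500],(800,320),interpolation=cv2.INTER_CUBIC)
o[320:,:400]=cv2.resize(b[190:260,280:380],(400,280),interpolation=cv2.INTER_CUBIC)
o[320:,400:]=cv2.resize(a[235:305,200:300],(400,280),interpolation=cv2.INTER_CUBIC)
cv2.imwrite('pics/c4.png',o)
E
```

```text
[ 0.5588 -0.2066  0.0937] [ 8.5731 -0.7632 -1.736 ] [-0.337  -1.8028  0.0257] 0.19025140384484768
```

View pics/c4.png

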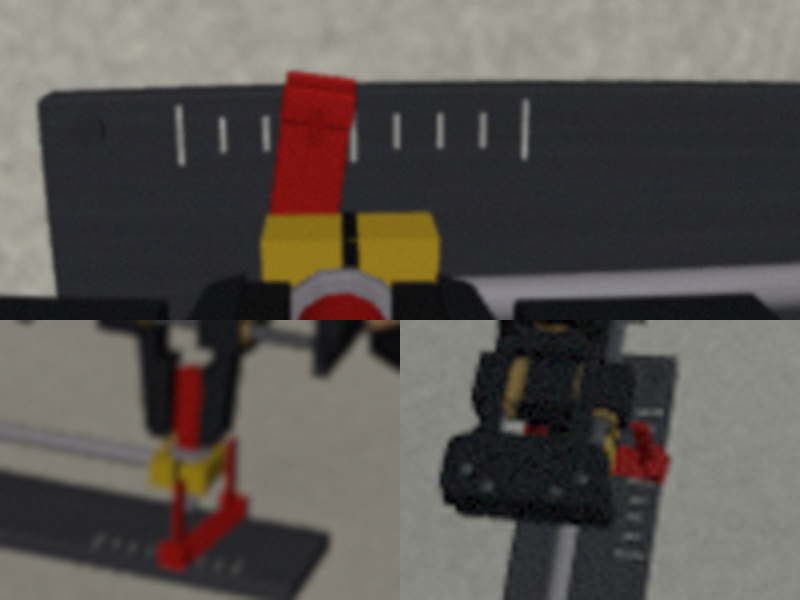

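```bash
python3 - <<'E'
from h import *
np.set_printoptions(precision=4,suppress=True)
k=cal('wrist');c=lambda u,v:(180+(u+.5)/2.5-.5,170+(v+.5)/2.5-.5)
th=np.deg2rad(-7.1);X=np.array([np.cos(th),np.sin(th)]);Y=np.array([-X[1],X[0]])
O=np.array([.6213,-.2187])
def sh(n,uv,z): P=atz(k,c(*uv),z);d=P[:2]-O;print(n,P,'out %.4f lat %.4f'%(-d@X,d@Y))
sh('line top edge',(351,241),.063);sh('line low edge',(349,214),.047)
sh('corner L',(262,240),.063);sh('corner R',(438,240),.063)
for uv in ((285,85),(354,92),(274,210),(341,210)): sh('strip',uv,.015)
sh('tick100',(181,135),.012);sh('tick60',(353,135),.012);sh('tick20',(525,130),.012)
sh('fin dark',(316,130),.06)
for n,z in (('marker',.02),('eyelet',.06)):
  for cam in ('wrist','side'):
    for d in r.look_for(cam,n)[:1]: 
      P=np.array(d['point']);e=P[:2]-O;print(n,cam,d['confidence'],P,'out %.4f lat %.4f'%(-e@X,e@Y))
a=cv2.imread('pics/w4.png')[170:250,270:360];cv2.imwrite('pics/c5.png',cv2.resize(a,None,fx=7,fy=7,interpolation=cv2.INTER_CUBIC))
b=cv2.imread('pics/b4.png')[210:260,310:350];cv2.imwrite('pics/c6.png',cv2.resize(b,None,fx=10,fy=10,interpolation=cv2.INTER_CUBIC))
i=np.zeros((560,800,3),np.uint8);A=cv2.imread('pics/c5.png')[:, :400];B=cv2.imread('pics/c6.png');i[:560,:400]=A;i[:500,400:]=B;cv2.imwrite('pics/c7.png',i)
E
```

```text
line top edge [ 0.5618 -0.194   0.063 ] out 0.0621 lat 0.0171
line low edge [ 0.5618 -0.1939  0.047 ] out 0.0621 lat 0.0173
corner L [ 0.546  -0.1917  0.063 ] out 0.0780 lat 0.0175
corner R [ 0.5773 -0.196   0.063 ] out 0.0465 lat 0.0171
strip [ 0.5508 -0.1718  0.015 ] out 0.0757 lat 0.0378
strip [ 0.5659 -0.1755  0.015 ] out 0.0603 lat 0.0360
strip [ 0.5441 -0.2004  0.015 ] out 0.0789 lat 0.0086
strip [ 0.5594 -0.2024  0.015 ] out 0.0634 lat 0.0085
tick100 [ 0.525  -0.1805  0.012 ] out 0.1003 lat 0.0260
tick60 [ 0.5644 -0.1859  0.012 ] out 0.0605 lat 0.0255
tick20 [ 0.6043 -0.1899  0.012 ] out 0.0204 lat 0.0265
fin dark [ 0.5583 -0.1737  0.06  ] out 0.0681 lat 0.0368
marker wrist 0.8 [ 0.5565 -0.1844  0.0144] out 0.0685 lat 0.0260
marker side 0.7 [ 0.5476 -0.2028  0.0209] out 0.0751 lat 0.0067
eyelet wrist 0.67 [ 0.5932 -0.2104  0.0638] out 0.0289 lat 0.0048
eyelet side 0.69 [ 0.5903 -0.2131  0.0607] out 0.0315 lat 0.0017
```

View pics/c7.png

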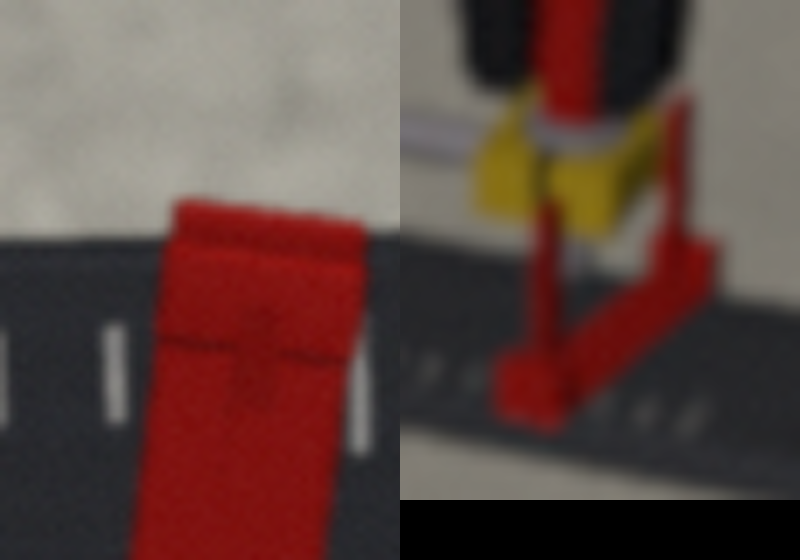

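The black line is about 62 mm out and the marker centre line about 72.5 mm, so roughly 10 mm remains, plus a little for arm compliance.

Request:
play_rows:
  translation:
    - [0,-0.003,0]
    - [0,-0.003,0]
    - [0,-0.003,0]
    - [0,-0.002,0]
    - [0,0,0]
    - [0,0,0]
    - [0,0,0]
  delta_rot:
    - [0,0,0]
    - [0,0,0]
    - [0,0,0]
    - [0,0,0]
    - [0,0,0]
    - [0,0,0]
    - [0,0,0]
  grip: [-1,-1,-1,-1,-1,-1,-1]

```text
clock: 16.2
tool_pos: [0.5484, -0.2053, 0.0937]
eef_rot: [0.752, 0.659, 0.003, 0.005]
contact_force: [9.1, -1.6, -3.0]
opening: 0.194
finger_force: 40.1
```

```bash
python3 - <<'E'
from h import *
s=r.get_state();print(s['tool_pos'],s['contact_force'],s['clock'])
w=r.snapshot('wrist');b=r.snapshot('side');cv2.imwrite('pics/w5.png',w);cv2.imwrite('pics/b5.png',b)
o=np.zeros((600,800,3),np.uint8)
o[:300]=cv2.resize(w[185:290,180:460],(800,300),interpolation=cv2.INTER_CUBIC)
o[300:,:400]=cv2.resize(b[190:265,290:390],(400,300),interpolation=cv2.INTER_CUBIC)
cv2.imwrite('pics/c8.png',o)
E
```

```text
[ 0.5484285  -0.20531305  0.09368523] [ 9.07412088 -1.62873153 -3.03377067] 16.2
```

View pics/c8.png

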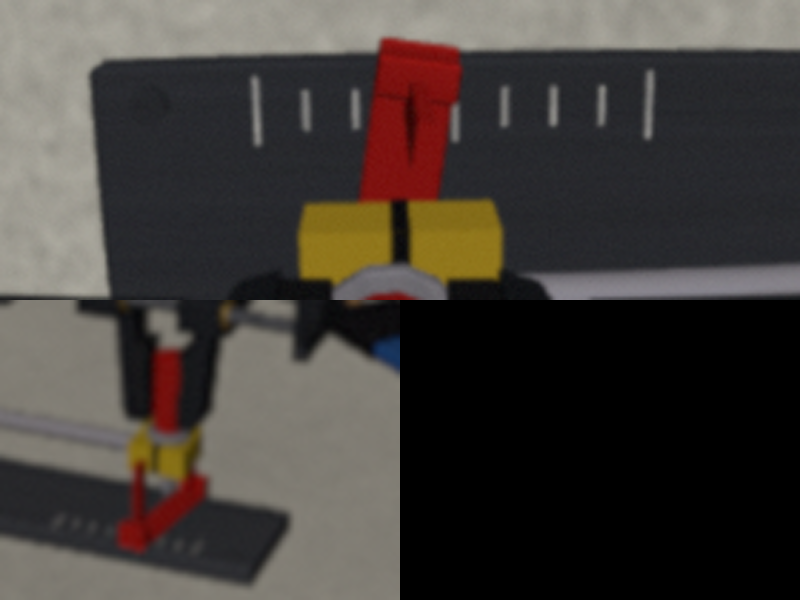

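```bash
python3 - <<'E'
from h import *
np.set_printoptions(precision=4,suppress=True)
k=cal('wrist');f=800/280;c=lambda u,v:(180+(u+.5)/f-.5,185+(v+.5)/f-.5)
th=np.deg2rad(-7.1);X=np.array([np.cos(th),np.sin(th)]);Y=np.array([-X[1],X[0]]);O=np.array([.6213,-.2187])
def sh(n,uv,z): P=atz(k,c(*uv),z);d=P[:2]-O;print(n,'out %.4f lat %.4f'%(-d@X,d@Y))
sh('line top',(401,232),.063);sh('line low',(400,202),.047);sh('L',(300,233),.063);sh('R',(502,233),.063)
for uv in ((376,65),(460,72),(361,198),(439,198)): sh('strip',uv,.015)
sh('fin hi',(410,86),.06);sh('fin lo',(411,160),.015)
sh('t100',(257,112),.012);sh('t20',(649,105),.012);sh('t60',(455,125),.012)
s=r.get_state();print(s['qd'].round(4) if hasattr(s['qd'],'round') else s['qd'])
E
```

```text
line top out 0.0726 lat 0.0172
line low out 0.0724 lat 0.0172
L out 0.0884 lat 0.0172
R out 0.0567 lat 0.0168
strip out 0.0763 lat 0.0355
strip out 0.0598 lat 0.0340
strip out 0.0796 lat 0.0083
strip out 0.0638 lat 0.0082
fin hi out 0.0710 lat 0.0398
fin lo out 0.0695 lat 0.0162
t100 out 0.1004 lat 0.0257
t20 out 0.0204 lat 0.0266
t60 out 0.0605 lat 0.0226
[-0.0028  0.0004  0.0007  0.0007  0.0013 -0.0013 -0.0006]
```

The line reads 72.5 mm out and the marker centre 72.9 mm, with the arm still. Handing in.

```bash
python3 -c "
from plant import r
print(r.finish_job())"
```

```text
the job is handed in; nothing more can be done
None
```

I handed the job in after about 16 s of arm time, but the judge returned no verdict: the pin is seated through the eyelet and still gripped, and it holds the rod about 72.5 mm out against roughly 9 N of spring. That puts the reading line within about 0.5 mm of the marker by my measurement, and no move went near the bystanders.

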